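Hang the second tray on the network shelf's rack

TASK

Pick up the green tray by its tab and hang it on the rack's white sprung saddle, beside the blue tray that already hangs there: its hook must drop fully down into the saddle's notch, and the tray must be left hanging upright and free. The notch sits somewhere along the saddle, so feel for it with a light touch: never push the saddle down by more than 8 mm (about 12 N). Leave the blue tray hanging where it is and do not disturb the router, the plant or the power adapter.

Things in the scene. Friction and masses are not known exactly. Their poses are not given: they have to be found in the camera images.
- rack: Fixed dark steel two-rail rack, 248 mm wide (its y), 150 mm high; origin on the table under the middle of the rails, z up. Trays hang on its -x side, backs leaning on the lower rest rail (12 mm thick, 63 to 77 mm high). Posts at y = -118 and +118 mm. Two places, left and right of the middle: the blue tray hangs in one (either), straight on the top rail; the white saddle is in the other.
- rail_mid (a point): Middle of the rack's top rail, on its top face, 150 mm above the table; axes as the rack. The rail runs along y and is 10 mm thick in x. The notch centre lies anywhere from 34 to 66 mm along y from here, + or - (on the other half of the rail from the blue tray): its exact place is not measured.
- saddle (a joint): Push-down (m) of the white saddle on the top rail: 0 unloaded, grows downward; spring 1.5 N/mm, hardly any preload, stop at 12 mm; rigid sideways. 78 mm long along the rail, 12 mm thick in x, centred on the rail. Unloaded, its flat tops are 168 mm above the table; in its middle a square notch, 16 mm long along the rail, open to front and back, floor 158 mm above the table.
- green_tray: Loose green plastic tray with a hook, 0.11 to 0.22 kg, standing on the table. Origin: centre of its underside; z up, x to its back (hook side). Tray 50 (x) by 60 (y) by 36 mm; back plate 36 mm wide, rear face at x = +25 mm, 111 mm high. Hung, it has the rack's directions and its origin about 31 to 37 mm before the rail's middle: 63 mm up on the saddle's tops, about 52 mm in the notch.
- green_tab (a point): Where to grip the green tray: 21 mm above the foot of the tab on top of its hook, axes as the tray, at (30, 0, 132) mm of the tray. Tab 12 mm wide in y (grip across y, from above), 16 mm in x, from 111 to 147 mm above the tray's underside.
- green_hook (a point): Middle of the underside of the green tray's hook roof, at (34, 0, 105) mm of the tray, axes as the tray: this face comes to rest on the notch floor. Hook 12 mm wide in y; slot 18 mm wide in x (9 mm either way from here, back plate on the -x side, 5 mm lip on the +x side); the lip reaches 21 mm down from here.
- blue_tray: The first tray: same shape, size and axes as the green one, in blue, with a black plug in it; loose, hanging by its hook straight on the top rail near y = -44 or +44 mm of the rack, origin (centre of underside) 45 mm above the table, kept in place by friction only.
- router: Loose black router, 130 by 200 by 32 mm with three upright antennas to 165 mm at its back (+x). Origin: centre of its underside.
- plant: Small loose plant in a terracotta pot, pot 72 mm across and 55 mm high, leaves to about 105 mm. Origin: centre of its underside.
- adapter: Loose black power adapter block, 45 (x) by 70 (y) by 30 mm. Origin: centre of its underside.
Things that resemble listed ones, but are neither listed nor needed, are in the scene too. Several things look just like the green_tray: the one meant starts farthest to the robot's right.

How it is judged:
By the outcome, as a careful person would: the job done as asked, in the order asked, and still so for the second after the job is handed in, with the robot touching nothing.
It also fails if it takes over 59 s, if anything falls off the work surface, if the arm or the gripper's body presses on something with over 40 N, if the wrist force passes 120 N, or if a joint passes its speed limit or range.

ROBOT

A 6-joint arm with a two-finger parallel gripper is mounted at the origin on the work surface. World frame = base frame: x ahead of the robot, y to its left, z up, the work surface at z = 0. Lengths are in mm, angles in degrees, forces in N, time in s.
With the tool pointing down it reaches from about 300 to 850 mm from the base axis. Payload 4.2 kg.
Tool frame: the origin (TCP) lies between the finger pads; the fingertips stand 14 mm ahead of it and the grasp point (between the pads) lies 5 mm behind it (env.finger_overhang is the distance from the TCP to the fingertips, in mm); z points along the fingers, y is the line along which they close (so a half turn about z gives the same grasp; the last joint's range is limited). The gripper opens to 91 mm and grips with 3 to 60 N. Pads are 32 mm wide; open, the fingers measure 118 mm over their backs; the gripper's body (76 mm by 178 mm) begins 60 mm behind the grasp point.
Start: joints at [-72.422, 18.312, 89.639, -0, 72.044, -1.146], TCP at [184.586, -544.582, 227.976] pointing down, gripper open.
Joint ranges: [-177.97, 177.97], [-48.28, 115.42], [12.27, 149.76], [-77.06, 257.06], [2.81, 150.46], [-146.56, 146.56]. Speed limits (degrees/s): [147.25, 147.25, 180, 180, 180, 180].

INTERFACE

Orientations are given as [roll, pitch, yaw] about the fixed x, y, z axes, in that order (R = Rz(yaw) Ry(pitch) Rx(roll)).
In Python, from workcell import status, cams, env, finder gives the robot as it stands.
- The arm moves only by the tool apply_moves, never from a script. Its argument "increments" is a list of rows, each a list of 7 numbers: the opening, from -1 (shut) to 1 (fully open), then the shift along the world's x, y, z in m, then the turn, a rotation vector about the world's x, y, z in degrees. In form: [[gripper, x, y, z, ax, ay, az], ...]. A call has 1 to 5 rows; each row shifts and turns the commanded pose from where the row before left it; what a row does not reach is not made up. A row lasts 1/12 s, in which the tool goes at most 41.7 mm and 7.16 degrees, less where a joint would pass 70% of its speed; a pose out of reach is approached as far as the arm can. A call with a gripper value outside its range is refused whole. The fingers move at their own pace and stop on an object; "newtons" is the grip in N (left out, the last holds). Time passes only in rows, so rows that do not move let the fingers close. It gives the time, the measured TCP pose, the force, the opening and the grip force at its end, in the units of the state.
- status.state(): the state, without advancing time (a new reading comes with each control period).
- cams.grab_frame(name): name is "scene" or "top" or "wrist"; returns a dict with "color" (480x640x3 uint8, red, green, blue), "intrinsics" (3x3 intrinsics, pixels), "R" (3x3) and "t" (3): a world point X has camera coordinates R X + t. Camera axes: x right, y down, z forward; pixel columns grow to the right and rows downward; lengths in mm; the calibration is good to about 2 mm. A picture is of the moment at which its call begins. There is no depth.
- env.job_done(): hands the job in; it is judged then, once.
Trained networks look in the newest picture that a camera, given by its name, has taken for a name from the list of things; names that differ only in an ending like _2 or _b are one class to them, and where a whole thing is asked for, a point or a joint stands for the part that bears it (a point fixed in the world has none). Each returns a list of dicts, best first, with "score" (0 to 1); they miss things now and then, are a little off and sometimes report something else, mostly with a low value. They report only what shows in the picture. A call takes as long as a camera call. They do not tell look-alikes from the thing itself.
- finder.boxes_of(query, camera): "rect" ([left, top, width, height] in pixels, round what is visible of it).
- finder.trace(query, camera): "pixels" (480x640 bool, what is visible of it) and "rect" ([left, top, width, height] in pixels, round what is visible of it).
The state is a dict: "time_s": time; "qpos": joint angles; "qvel": joint speeds; "effort": joint torques, N m; "ee_pos": TCP position; "ee_rot": TCP orientation; "force": force on the tool from outside, world axes, zero at the start; "torque": the same for the moment, N m; "gripper_width": finger opening in mm; "gripper_force": force on a finger pad.
Only numpy, scipy, OpenCV 4.12 (cv2) and the standard library are available. Lean on these libraries where they do the work, as an engineer would, in place of code of your own. Each camera call takes 0.05 s, during which the arm holds its last target. There are 200 camera calls.

## Working session

There is one attempt and no reset: what is moved stays moved. The work goes in short steps, Python scripts to look and compute and a tool call to move; the robot and the scene stay as the last step left them, time stands still between calls to the robot, and variables do not carry over. Pictures are saved under pics/ and viewed, at most 10 in all, crops included, and the job is handed in when it is done.

Besides the shell and the picture viewer there is one more tool, called after "Emit:" by a JSON object that holds its "fn" and its "kwargs". apply_moves: Moves the arm, as the interface text tells. Its arguments: {"type":"object","properties":{"increments":{"type":"array","items":{"type":"array","items":{"type":"number"}}},"newtons":{"type":"number"}},"required":["increments"]}

```bash
ls; mkdir -p pics
python3 - <<'E'
from workcell import status,cams,env,finder
import cv2,numpy as np
print(status.state())
for c in("scene","top"):
    f=cams.grab_frame(c); cv2.imwrite(f"pics/{c}0.png",f["color"][:,:,::-1])
    print(c,f["intrinsics"].tolist(),f["R"].tolist(),f["t"].tolist())
    for q in("green_tray","blue_tray","rack","saddle","green_tab","router","plant","adapter"):
        print(q,[(round(d["score"],2),[int(v) for v in d["rect"]]) for d in finder.boxes_of(q,c)][:5])
print(status.state()["time_s"])
E
```

```text
pics
{'time_s': 0.0, 'qpos': array([-7.24212386e+01,  1.83523349e+01,  8.97055850e+01,  1.52764042e-04,
        7.20430359e+01, -1.14383990e+00]), 'qvel': array([ 0.0780364 , -0.05618451,  0.02159627, -0.00394319,  0.0061431 ,
        0.00103391]), 'effort': array([-7.87259942e-04, -4.12466168e+01, -2.31975996e+01,  7.28312368e-02,
        4.55176283e-02, -1.51940289e-04]), 'ee_pos': array([ 184.44681654, -544.11864734,  227.11885972]), 'ee_rot': array([-1.79899067e+02, -2.16053320e-03,  1.87225521e+01]), 'force': array([-0.09149449, -0.11545613, -0.61297019]), 'torque': array([0.02547178, 0.02421331, 0.01644196]), 'gripper_force': 0.0, 'gripper_width': 91.42775041306636}
scene [[564.9390194456745, 0.0, 316.95465267721846], [0.0, 564.9390194456745, 236.89866999583796], [0.0, 0.0, 1.0]] [[0.5567482964081327, 0.8306178010928768, -0.010266594093291326], [0.5772617220571482, -0.3957564383404052, -0.7142448780073491], [-0.5973275807245619, 0.39172810726287105, -0.6998205850687664]] [-387.1046499937097, -202.24759961623886, 1624.5935855059377]
green_tray [(0.84, [159, 270, 38, 50]), (0.73,
[... 616 characters left out ...]
03792633496], [-0.9976504375304689, -0.02634462748761519, -0.06324211490614665], [0.0631978944972508, 0.0025086095025329035, -0.9979978622269076]] [80.06764568817331, 544.7435047693548, 959.0964645525719]
green_tray [(0.95, [447, 250, 39, 35]), (0.95, [401, 257, 28, 30]), (0.71, [405, 320, 35, 46]), (0.67, [397, 125, 35, 29])]
blue_tray [(0.6, [336, 185, 34, 46])]
rack [(0.72, [276, 163, 126, 69]), (0.31, [289, 172, 39, 19])]
saddle [(0.86, [290, 171, 39, 22])]
green_tab [(0.85, [398, 253, 30, 34]), (0.76, [449, 248, 39, 37]), (0.62, [400, 125, 34, 34]), (0.57, [407, 319, 32, 47])]
router [(0.67, [56, 246, 127, 70])]
plant [(0.71, [470, 136, 39, 35])]
adapter [(0.97, [315, 278, 36, 28])]
0.9
```

View both.

View pics/scene0.png

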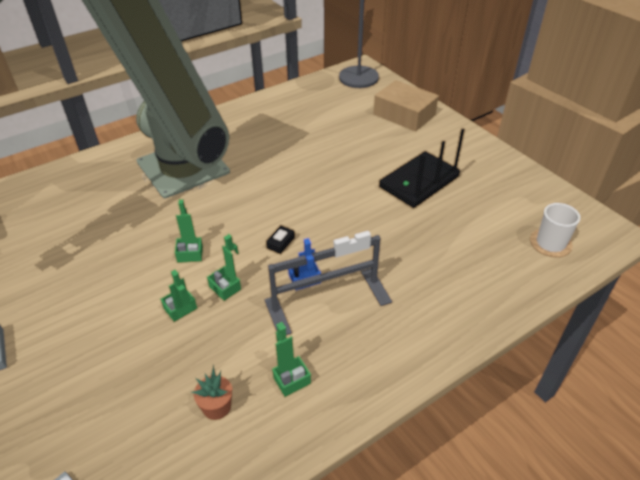

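View pics/top0.png

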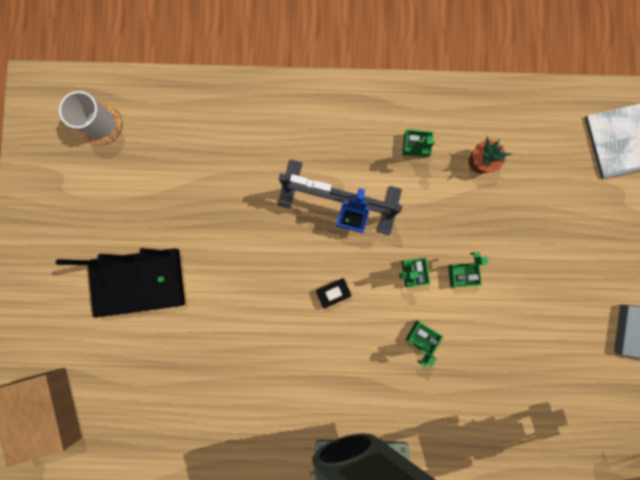

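```bash
cat > h.py <<'E'
from workcell import status,cams,env,finder
import cv2,numpy as np
def ray(f,u,v):
    d=f["R"].T@np.linalg.inv(f["intrinsics"])@[u,v,1.]; return -f["R"].T@f["t"],d/np.linalg.norm(d)
def onz(f,u,v,z):
    o,d=ray(f,u,v); return o+d*(z-o[2])/d[2]
def tri(*obs):
    A=np.zeros((3,3));b=np.zeros(3);rs=[ray(*o) for o in obs]
    for o,d in rs: P=np.eye(3)-np.outer(d,d);A+=P;b+=P@o
    X=np.linalg.solve(A,b); return X,[round(float(np.linalg.norm(np.cross(X-o,d))),1) for o,d in rs]
def proj(f,X):
    c=f["intrinsics"]@(f["R"]@np.asarray(X,float)+f["t"]); return c[:2]/c[2]
E
python3 - <<'E'
from h import *
s=cams.grab_frame("scene");t=cams.grab_frame("top")
for n,u in(("far right",(465,275)),("b",(415,272)),("c",(424,338)),("d",(418,143)),("rackL",(283,178)),("rackR",(399,209))):
    print(n,onz(t,*u,30 if n[0]!='r' else 150).round())
def m(q,f,c):
    r=finder.trace(q,c)[0]; ys,xs=np.nonzero(r["pixels"]);print(q,c,r["rect"]);return f,xs.mean(),ys.mean()
print(tri(m("saddle",s,"scene"),m("saddle",t,"top")))
a=cv2.resize(s["color"][190:350,150:400],(800,512),interpolation=3)
b=cv2.resize(t["color"][150:320,270:510],(800,567),interpolation=3)
cv2.imwrite("pics/sA.png",a[:,:,::-1]);cv2.imwrite("pics/tA.png",b[:,:,::-1])
E
```

```text
far right [ 471. -218.   30.]
b [ 474. -108.   30.]
c [ 331. -129.   30.]
d [ 763. -111.   30.]
rackL [651. 177. 150.]
rackR [596. -50. 150.]
saddle scene [333.9, 229.6, 37.2, 22.3]
saddle top [289.0, 173.1, 40.6, 18.9]
(array([641.89581972, 125.73579765, 147.19545613]), [0.8, 0.8])
```

View pics/sA.png

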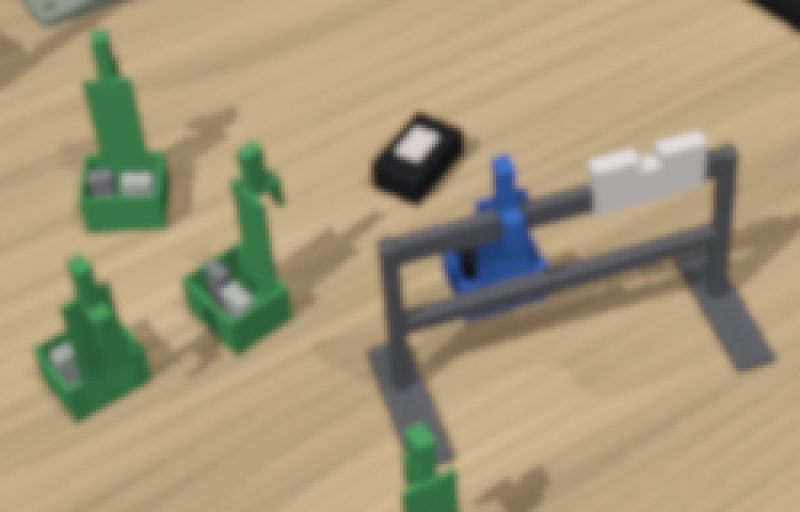

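View pics/tA.png

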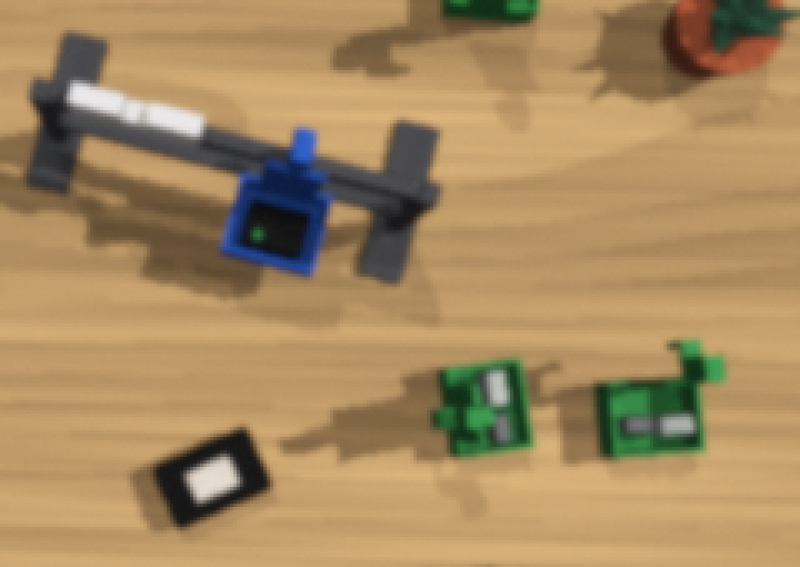

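Run:
```python
from h import *
s=cams.grab_frame("scene");t=cams.grab_frame("top");w=cams.grab_frame("wrist")
S=lambda u,v:(s,150+u*.3125,190+v*.3125)
T=lambda u,v:(t,270+u*.3,150+v*.3)
print("tab",tri(S(80,265),T(710,367)))
print("notch",tri(S(650,162),T(135,112)))
print("saddle L",tri(S(697,140),T(72,92)),"R",tri(S(600,160),T(202,125)))
print("railL",tri(S(733,152),T(38,92)),"R",tri(S(390,243),T(432,195)))
print("bluetab",tri(S(504,160),T(304,138)))
print("tray corners z36",[onz(*T(*p),36).round() for p in((600,385),(697,378),(705,455),(600,457))])
print("foot",[onz(*T(*p),0).round() for p in((85,38),(50,188),(418,125),(380,280))])
R=w["R"];print("wrist cam pos",-R.T@w["t"],R.round(3).tolist(),status.state()["ee_pos"])
```

```text
tab (array([ 502.21873627, -215.7302121 ,  140.94057746]), [1.3, 1.3])
notch (array([642.08423579, 125.16221026, 154.96929105]), [2.9, 2.9])
saddle L (array([650.14036775, 159.70747082, 162.8486818 ]), [0.8, 0.8]) R (array([633.77338649,  88.04823684, 170.63525684]), [5.1, 5.1])
railL (array([655.37404655, 183.84138402, 141.97566708]), [3.6, 3.6]) R (array([599.68077647, -48.77578633, 146.17769493]), [3.9, 3.9])
bluetab (array([621.34233837,  28.14987945, 194.66892329]), [0.9, 0.9])
tray corners z36 [array([ 490., -183.,   36.]), array([ 497., -247.,   36.]), array([ 447., -252.,   36.]), array([ 443., -183.,   36.])]
foot [array([721., 164.,   0.]), array([616., 185.,   0.]), array([666., -67.,   0.]), array([559., -42.,   0.])]
wrist cam pos [ 265.27534397 -516.8176559   384.73502836] [[0.322, -0.947, -0.001], [-0.904, -0.307, 0.296], [-0.281, -0.094, -0.955]] [ 184.59024422 -544.5867543   227.96657877]
```

Emit:
{"fn": "apply_moves", "kwargs": {"increments": [[0.1,0.028,0.03,0.005,0,0,-2.7],[0.1,0.028,0.03,0,0,0,-2.7],[0.1,0.028,0.03,0,0,0,-2.7],[0.1,0.028,0.03,0,0,0,-2.7],[0.1,0.028,0.03,0,0,0,-2.7]]}}

```text
time_s: 1.67
ee_pos: [325.5, -393.1, 233.1]
ee_rot: [180.0, -0.0, 5.0]
force: [1.2, 0.5, 0.7]
gripper_width: 60.7
gripper_force: 0.0
```

Emit:
{"fn": "apply_moves", "kwargs": {"increments": [[0.1,0.028,0.03,0,0,0,0],[0.1,0.028,0.03,0,0,0,0],[0.1,0.028,0.03,0,0,0,0],[0.1,0.028,0.03,0,0,0,0],[0.1,0.026,0.03,0,0,0,0]]}}

```text
time_s: 2.08
ee_pos: [463.9, -242.9, 233.2]
ee_rot: [180.0, -0.0, 5.2]
force: [0.6, -0.9, 0.0]
gripper_width: 50.5
gripper_force: 0.0
```

Run:
```python
from h import *
st=status.state();print(st["time_s"],st["ee_pos"],st["ee_rot"],st["gripper_width"])
w=cams.grab_frame("wrist");cv2.imwrite("pics/w1.png",w["color"][:,:,::-1])
import pickle;pickle.dump(w,open("w1.pkl","wb"))
```

```text
2.0833 [ 463.88030255 -242.88383977  233.20992924] [ 1.79969590e+02 -3.64882568e-02  5.23164096e+00] 50.51840016570271
```

View pics/w1.png

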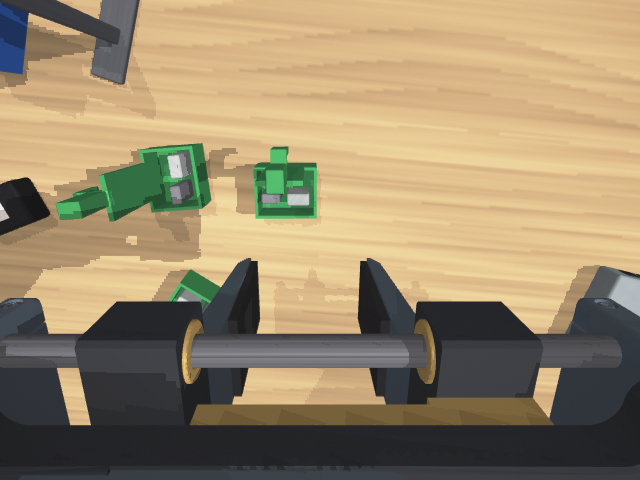

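Run:
```python
from h import *
import pickle;w=pickle.load(open("w1.pkl","rb"))
print(-w["R"].T@w["t"],w["intrinsics"][0])
for X in((469,-216,0),(502,-216,141),(464,-243,219)):print(proj(w,X))
for c,z in (((255,163),36),((316,163),36),((316,217),36),((256,217),36)): print(onz(w,*c,z).round(1))
s=status.state();print(s["ee_pos"])
```

```text
[ 548.610587   -234.48138983  390.03303394] [373.47681378   0.         308.46992042]
[284.41260086 191.44483265]
[274.95812897 184.38163051]
[310.09280188 291.10570853]
[ 500.9 -188.2   36. ]
[ 506.1 -245.3   36. ]
[ 453.8 -250.4   36. ]
[ 448.4 -191.8   36. ]
[ 468.26580187 -237.69427047  233.12152845]
```

Emit:
{"fn": "apply_moves", "kwargs": {"increments": [[0.1,0.009,0.036,0.003,0,0,-1.9],[0.1,0.009,0.036,0.003,0,0,-1.9],[0.1,0.009,0.036,0.003,0,0,-1.9],[0.1,0.009,0.036,0.003,0,0,-1.9],[0.1,0.009,0.036,0.003,0,0,-1.9]]}}

```text
time_s: 2.55
ee_pos: [507.7, -63.1, 248.3]
ee_rot: [180.0, -0.0, -4.4]
force: [0.3, -0.1, 0.3]
gripper_width: 49.9
gripper_force: 0.0
```

Emit:
{"fn": "apply_moves", "kwargs": {"increments": [[0.1,0.009,0.036,0,0,0,-1.9],[0.1,0.009,0.036,0,0,0,-1.9],[0.1,0.009,0.036,0,0,0,-1.9],[0.1,0.009,0.036,0,0,0,-1.9],[0.1,0.009,0.036,0,0,0,-1.9]]}}

```text
time_s: 2.97
ee_pos: [552.7, 117.0, 248.2]
ee_rot: [180.0, -0.0, -13.9]
force: [1.1, -0.1, 1.1]
gripper_width: 50.1
gripper_force: 0.0
```

Emit:
{"fn": "apply_moves", "kwargs": {"increments": [[0.1,0,0,0,0,0,0],[0.1,0,0,0,0,0,0],[0.1,0,0,0,0,0,0]]}}

```text
time_s: 3.22
ee_pos: [552.3, 115.0, 247.8]
ee_rot: [179.9, 0.0, -13.7]
force: [0.2, 0.4, 0.3]
gripper_width: 50.5
gripper_force: 0.0
```

Run:
```python
from h import *
import pickle
w=cams.grab_frame("wrist");cv2.imwrite("pics/w2.png",w["color"][:,:,::-1]);pickle.dump(w,open("w2.pkl","wb"))
print(status.state()["ee_pos"],-w["R"].T@w["t"],proj(w,(642,125,168)),[(d["score"],d["rect"]) for d in finder.trace("saddle","wrist")])
```

```text
[552.29854646 114.41848304 247.8817094 ] [635.19067331  95.6052571  404.48110644] [258.67602398 114.72375792] [(0.63, [195.0, 101.5, 128.8, 20.8])]
```

View pics/w2.png

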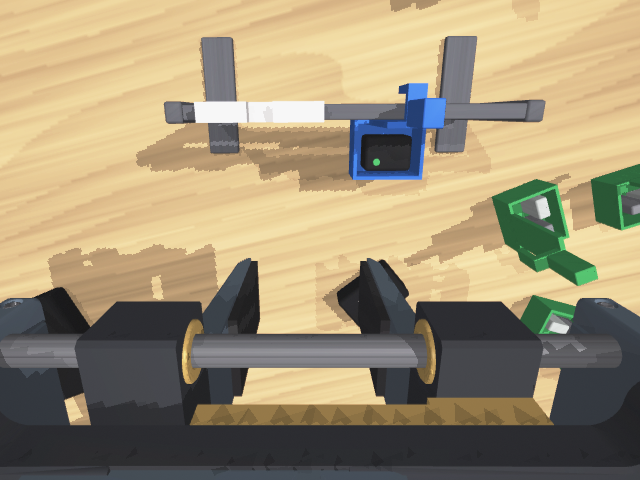

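Run:
```python
from h import *
import pickle
w=pickle.load(open("w2.pkl","rb"))
g=w["color"].astype(int); 
m=((g.min(2)>170)&(g.max(2)-g.min(2)<25)); m[:95]=0;m[130:]=0
ys,xs=np.nonzero(m); sel=(xs>180)&(xs<340); ys,xs=ys[sel],xs[sel]
print(xs.min(),xs.max(),ys.min(),ys.max())
for u in range(196,324,16): r=ys[xs==u]; print(u,r.min(),r.max(),end="; ")
print([g[112,u].tolist() for u in range(243,253)])
a,b=onz(w,194.5,111.5,168),onz(w,324,111.5,168)
print(a,b,np.linalg.norm(a-b),(a+b)/2,np.degrees(np.arctan2(*(a-b)[:2])))
print([onz(w,u,112,168).round(1) for u in (247,259.3)])
# rail edges
for u in (185,340,360,390,460,520):
    c=g[85:140,u].sum(1); d=(g[85:140,u].max(1)-g[85:140,u].min(1)<20)&(c<450); r=np.nonzero(d)[0]+85; print(u,r.min(),r.max())
p,q=onz(w,165,111.5,150),onz(w,544,110.5,150);print(p,q,np.linalg.norm(p-q),np.degrees(np.arctan2(*(p-q)[:2])),(p+q)/2)
```

```text
194 324 101 122
196 102 122; 212 101 122; 228 101 122; 244 102 122; 260 102 121; 276 101 122; 292 101 121; 308 101 121; [[247, 247, 247], [247, 247, 247], [247, 247, 247], [216, 214, 215], [183, 179, 180], [212, 207, 207], [245, 245, 245], [245, 245, 245], [245, 245, 245], [246, 245, 245]]
[652.96183408 162.11006425 168.        ] [634.45005114  86.19636459 168.        ] 78.13818466485053 [643.70594261 124.15321442 168.        ] 13.704287041332831
[array([645.2, 131.4, 168. ]), array([643.4, 124.2, 168. ])]
185 102 122
340 104 119
360 104 118
390 104 139
460 85 139
520 101 120
[658.85286923 185.78321546 150.        ] [601.18615451 -53.30735598 150.        ] 245.9466432655845 13.560288564047328 [630.01951187  66.23792974 150.        ]
```

```bash
cat > fit.py <<'E'
from h import *
from scipy.optimize import minimize
def box(x0,x1,y0,y1,z0,z1): return np.array([[x,y,z] for x in(x0,x1) for y in(y0,y1) for z in(z0,z1)],float)
B=[box(-25,25,-30,30,0,36),box(20,25,-18,18,0,111),box(22,48,-6,6,105,111),box(43,48,-6,6,84,111),box(22,38,-6,6,111,147)]
def sil(f,p,K=4):
    m=np.zeros((480*K,640*K),np.uint8);c,s=np.cos(np.radians(p[2])),np.sin(np.radians(p[2]))
    for b in B:
        X=b@np.array([[c,s,0],[-s,c,0],[0,0,1]])+[p[0],p[1],0]
        u=np.array([proj(f,x) for x in X])
        cv2.fillConvexPoly(m,cv2.convexHull((((u+.5)*K-.5)*16).round().astype(np.int32)),255,shift=4)
    return cv2.resize(m,(640,480),interpolation=cv2.INTER_AREA)/255.
def mask(f,p):
    h=cv2.cvtColor(f["color"],cv2.COLOR_RGB2HSV);m=cv2.inRange(h,(45,90,30),(85,255,255))
    roi=cv2.dilate((sil(f,p)>0).astype(np.uint8),np.ones((13,13)));m[roi==0]=0
    cs,_=cv2.findContours(m,0,2);o=np.zeros_like(m);cv2.drawContours(o,[max(cs,key=cv2.contourArea)],-1,255,-1);return o/255.
def fit(fs,p):
    ms=[mask(f,p) for f in fs]
    J=lambda q:sum(np.abs(sil(f,q)-m).sum()/m.sum() for f,m in zip(fs,ms))
    for _ in range(2): p=minimize(J,p,method="Nelder-Mead",options=dict(initial_simplex=np.array([p,*(np.array(p)+np.diag([6,6,6]))]),xatol=.05,fatol=1e-4)).x
    return p.round(2),round(J(p),3)
E
python3 - <<'E'
from fit import *
import pickle
w=pickle.load(open("w1.pkl","rb"));t=cams.grab_frame("top");s=cams.grab_frame("scene");p=[471,-217,5]
for n,fs in(("w",[w]),("t",[t]),("s",[s]),("all",[w,t,s])):print(n,fit(fs,p))
E
```

```text
w (array([ 474.52, -218.59,    5.39]), np.float64(0.014))
t (array([ 471.62, -220.2 ,    6.25]), np.float64(0.178))
s (array([ 4.7534e+02, -2.1848e+02, -4.0000e-02]), np.float64(0.199))
all (array([ 473.88, -218.72,    5.61]), np.float64(0.475))
```

Emit:
{"fn": "apply_moves", "kwargs": {"increments": [[0.1,-0.008,-0.035,0,0,0,1.8],[0.1,-0.008,-0.035,0,0,0,1.8],[0.1,-0.008,-0.035,0,0,0,1.8],[0.1,-0.008,-0.035,0,0,0,1.8],[0.1,-0.008,-0.035,0,0,0,1.8]]}}

```text
time_s: 3.83
ee_pos: [511.6, -61.9, 248.3]
ee_rot: [180.0, -0.0, -4.7]
force: [-0.3, 0.3, 0.5]
gripper_width: 50.0
gripper_force: 0.0
```

Emit:
{"fn": "apply_moves", "kwargs": {"increments": [[0.1,-0.008,-0.035,0,0,0,1.8],[0.1,-0.008,-0.035,0,0,0,1.8],[0.1,-0.008,-0.035,0,0,0,1.8],[0.1,-0.008,-0.035,0,0,0,1.8],[0.1,0,-0.015,0,0,0,1.8]]}}

```text
time_s: 4.25
ee_pos: [478.4, -219.0, 248.3]
ee_rot: [179.9, 0.0, 4.1]
force: [0.1, 0.1, -0.2]
gripper_width: 50.1
gripper_force: 0.0
```

Emit:
{"fn": "apply_moves", "kwargs": {"increments": [[0.1,0,0,0,0,0,0],[0.1,0,0,0,0,0,0],[0.1,0,0,0,0,0,0]]}}

```text
time_s: 4.5
ee_pos: [480.3, -214.2, 248.0]
ee_rot: [-180.0, -0.0, 4.2]
force: [-1.1, -0.4, -0.2]
gripper_width: 50.1
gripper_force: 0.0
```

Run:
```python
from fit import *
import pickle
w1=pickle.load(open("w1.pkl","rb"));w=cams.grab_frame("wrist");pickle.dump(w,open("w3.pkl","wb"))
print(fit([w],[471,-217,5]),fit([w,w1],[471,-217,5]))
print(status.state()["ee_pos"],status.state()["ee_rot"])
```

```text
(array([ 474.7 , -218.43,    5.39]), np.float64(0.025)) (array([ 474.67, -218.59,    5.61]), np.float64(0.042))
[ 480.43408609 -213.83425532  248.04526866] [-1.79974953e+02 -4.66176756e-03  4.22323943e+00]
```

Emit:
{"fn": "apply_moves", "kwargs": {"increments": [[0.1,0.024,-0.002,-0.005,0,0,1.3],[0.1,0,0,-0.03,0,0,0],[0.1,0,0,-0.03,0,0,0],[0.1,0,0,-0.03,0,0,0],[0.1,0,0,-0.024,0,0,0]]}}

```text
time_s: 4.97
ee_pos: [504.2, -214.7, 127.1]
ee_rot: [-179.9, 0.1, 5.6]
force: [0.8, 0.3, 0.7]
gripper_width: 50.4
gripper_force: 0.0
```

Emit:
{"fn": "apply_moves", "kwargs": {"increments": [[-0.2,0,0,0,0,0,0],[-0.5,0,0,0,0,0,0],[-1,0,0,0,0,0,0],[-1,0,0,0,0,0,0],[-1,0,0,0,0,0,0]], "newtons": 40}}

```text
time_s: 5.38
ee_pos: [505.7, -216.9, 130.9]
ee_rot: [179.9, -0.2, 5.5]
force: [0.0, -0.2, 0.2]
gripper_width: 19.8
gripper_force: 0.0
```

Emit:
{"fn": "apply_moves", "kwargs": {"increments": [[-1,0,0,0,0,0,0],[-1,0,0,0,0,0,0],[-1,0,0,0,0,0,0]]}}

```text
time_s: 5.63
ee_pos: [505.3, -216.8, 130.2]
ee_rot: [179.9, -0.1, 5.5]
force: [0.3, 1.4, 6.6]
gripper_width: 11.6
gripper_force: 40.0
```

Run:
```python
from h import *
s=status.state();print({k:s[k] for k in("ee_pos","ee_rot","force","torque","gripper_width","gripper_force")})
```

```text
{'ee_pos': array([ 505.2503895 , -216.7861268 ,  130.22645543]), 'ee_rot': array([ 1.79945310e+02, -1.22695888e-01,  5.51063351e+00]), 'force': array([0.32465995, 1.44142296, 6.57800852]), 'torque': array([0.18365439, 0.08429976, 0.041036  ]), 'gripper_width': 11.620867890206812, 'gripper_force': 40.00114023685455}
```

Emit:
{"fn": "apply_moves", "kwargs": {"increments": [[-1,0,0,0.01,0,0,0],[-1,0,0,0.02,0,0,0],[-1,0,0,0.03,0,0,0],[-1,0,0,0.03,0,0,0],[-1,0,0,0.03,0,0,0]]}}

```text
time_s: 6.05
ee_pos: [504.0, -216.5, 250.3]
ee_rot: [-180.0, 0.1, 5.5]
force: [1.2, -0.5, -0.6]
gripper_width: 11.8
gripper_force: 40.0
```

Emit:
{"fn": "apply_moves", "kwargs": {"increments": [[-1,0,0,0.03,0,0,0],[-1,0,0,0.03,0,0,0],[-1,0,0,0.02,0,0,0],[-1,0,0,0.01,0,0,0],[-1,0,0,0,0,0,0]]}}

```text
time_s: 6.47
ee_pos: [505.2, -217.0, 341.4]
ee_rot: [179.9, -0.2, 5.5]
force: [0.3, -0.1, -1.3]
gripper_width: 11.7
gripper_force: 40.0
```

Run:
```python
from h import *
s=status.state();print({k:s[k] for k in("ee_pos","ee_rot","force","torque","gripper_width","gripper_force")})
```

```text
{'ee_pos': array([ 505.19794165, -216.98022635,  341.40504702]), 'ee_rot': array([179.85807447,  -0.22868048,   5.51453678]), 'force': array([ 0.28865514, -0.08576209, -1.31032921]), 'torque': array([-0.00546809, -0.09825341, -0.01035573]), 'gripper_width': 11.734060315267744, 'gripper_force': 39.99924123287201}
```

Emit:
{"fn": "apply_moves", "kwargs": {"increments": [[-1,0.006,0.015,0,0,0,-1.9],[-1,0.011,0.03,0,0,0,-1.9],[-1,0.014,0.036,0,0,0,-1.9],[-1,0.014,0.036,0,0,0,-1.9],[-1,0.014,0.036,0,0,0,-1.9]]}}

```text
time_s: 6.88
ee_pos: [563.1, -62.2, 336.7]
ee_rot: [-180.0, 0.2, -4.1]
force: [1.1, -1.6, -1.6]
gripper_width: 12.1
gripper_force: 40.0
```

Emit:
{"fn": "apply_moves", "kwargs": {"increments": [[-1,0.014,0.036,0,0,0,-1.9],[-1,0.014,0.036,0,0,0,-1.9],[-1,0.014,0.036,0,0,0,-1.9],[-1,0.014,0.036,0,0,0,-1.9],[-1,0.011,0.03,0,0,0,-2.0]]}}

```text
time_s: 7.3
ee_pos: [630.5, 113.0, 336.2]
ee_rot: [179.9, 0.2, -13.6]
force: [1.0, -0.3, -1.1]
gripper_width: 11.6
gripper_force: 40.0
```

Emit:
{"fn": "apply_moves", "kwargs": {"increments": [[-1,0.009,0.015,0,0,0,0],[-1,0,0,0,0,0,0],[-1,0,0,0,0,0,0],[-1,0,0,0,0,0,0]]}}

```text
time_s: 7.63
ee_pos: [638.9, 124.5, 337.5]
ee_rot: [179.9, 0.2, -13.6]
force: [-0.3, -1.1, -0.3]
gripper_width: 11.7
gripper_force: 40.0
```

Run:
```python
from h import *
s=status.state();print({k:s[k] for k in("ee_pos","ee_rot","force","torque","gripper_width","gripper_force")})
w=cams.grab_frame("wrist");cv2.imwrite("pics/w4.png",w["color"][:,:,::-1])
```

```text
{'ee_pos': array([638.90345686, 124.4918571 , 337.48526925]), 'ee_rot': array([ 1.79876074e+02,  1.56281365e-01, -1.36025711e+01]), 'force': array([-0.32252769, -1.05022266, -0.30621897]), 'torque': array([0.07978472, 0.02746781, 0.00424204]), 'gripper_width': 11.7146690620629, 'gripper_force': 39.99909460544586}
```

View pics/w4.png

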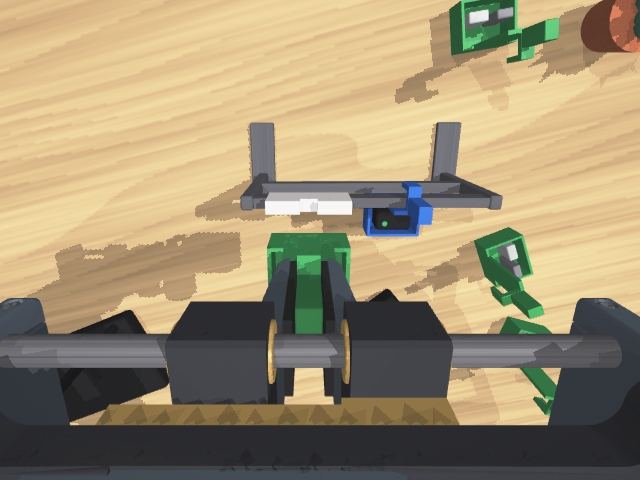

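Run:
```python
from h import *
w=cams.grab_frame("wrist");s=status.state();e=s["ee_pos"];a=np.radians(s["ee_rot"][2])
Rz=np.array([[np.cos(a),-np.sin(a),0],[np.sin(a),np.cos(a),0],[0,0,1]])
print(e,s["ee_rot"])
for n,X in(("rear rim",(25,30,36)),("rear rim",(25,-30,36)),("rear bottom",(25,30,0)),("roof back",(48,6,111)),("roof",(48,-6,111)),("lip bot",(48,0,84)),("tabtop",(38,0,147))): print(n,proj(w,e+Rz@(np.array(X)-[30.6,0,130.2])).round(1))
g=cv2.cvtColor(w["color"],cv2.COLOR_RGB2HSV);m=cv2.inRange(g,(45,90,30),(85,255,255))
for u in (272,280,300,309,316,340): r=np.nonzero(m[215:330,u])[0]+215; print(u,r.min(),r.max(),g[225:300:8,u,2].tolist())
print(np.nonzero(m[238])[0][[0,-1]],np.nonzero(m[270,255:365])[0][[0,-1]]+255)
print("saddle ctr",proj(w,(643.5,124.2,168)))
```

```text
[639.04408771 124.06510149 338.5860773 ] [ 1.79941424e+02  5.64297459e-02 -1.36573934e+01]
rear rim [267.6 247.1]
rear rim [351.9 247.2]
rear bottom [272.3 231.8]
roof back [298.4 255. ]
roof [322.3 255. ]
lip bot [310.1 237.9]
tabtop [310.8 308.5]
272 233 275 [232, 107, 113, 198, 81, 81, 81, 76, 71, 71]
280 233 261 [230, 114, 114, 199, 126, 87, 75, 71, 71, 71]
300 233 329 [181, 114, 114, 113, 198, 179, 126, 90, 90, 90]
309 233 329 [236, 113, 114, 113, 198, 146, 126, 91, 90, 90]
316 233 329 [220, 119, 114, 113, 199, 146, 145, 90, 90, 90]
340 233 264 [162, 114, 113, 178, 125, 92, 88, 87, 87, 88]
[270 523] [268 349]
saddle ctr [308.161797   207.80520624]
```

Emit:
{"fn": "apply_moves", "kwargs": {"increments": [[-1,0.001,0,-0.02,0,0,0],[-1,0,0,-0.03,0,0,0],[-1,0,0,-0.03,0,0,0],[-1,0,0,-0.02,0,0,0],[-1,0,0,-0.012,0,0,0]]}}

```text
time_s: 8.15
ee_pos: [638.7, 123.7, 224.0]
ee_rot: [179.9, 0.3, -13.7]
force: [-0.2, 0.2, -1.2]
gripper_width: 11.8
gripper_force: 40.0
```

Emit:
{"fn": "apply_moves", "kwargs": {"increments": [[-1,0,0,0,0,0,0],[-1,0,0,0,0,0,0],[-1,0,0,0,0,0,0],[-1,0,0,0,0,0,0]]}}

```text
time_s: 8.48
ee_pos: [641.3, 125.1, 228.9]
ee_rot: [-179.9, -0.2, -13.6]
force: [-0.3, 0.6, -0.7]
gripper_width: 11.6
gripper_force: 40.0
```

Run:
```python
from h import *
w=cams.grab_frame("wrist");s=status.state();print(s["ee_pos"],s["ee_rot"],s["force"])
a=cv2.resize(w["color"][150:350,180:440],(780,600),interpolation=3);cv2.imwrite("pics/w5.png",a[:,:,::-1])
```

```text
[641.2322411  125.27102648 228.68569432] [-1.79937346e+02 -1.57489357e-01 -1.35965035e+01] [-0.44395507  0.60292279 -1.57655074]
```

View pics/w5.png

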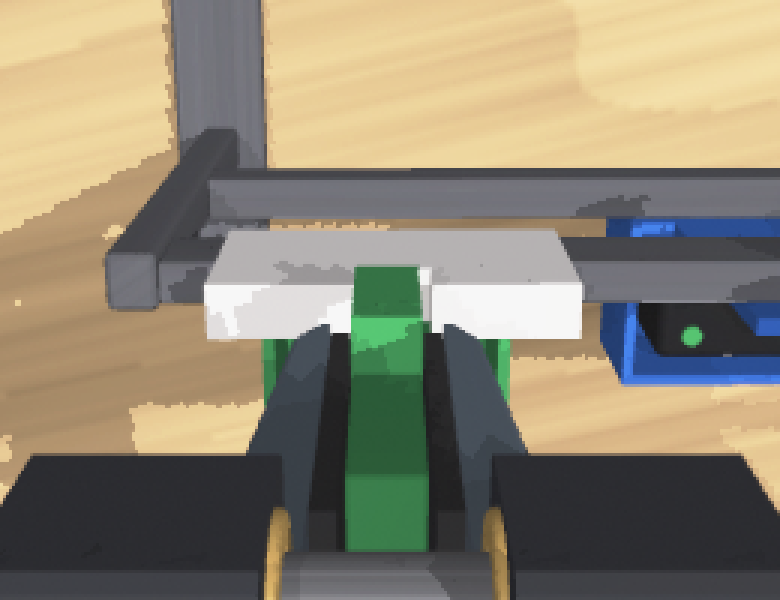

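Emit:
{"fn": "apply_moves", "kwargs": {"increments": [[-1,-0.0003,-0.0013,-0.007,0,0,0],[-1,0,0,-0.007,0,0,0],[-1,0,0,-0.007,0,0,0],[-1,0,0,-0.004,0,0,0],[-1,0,0,0,0,0,0]]}}

```text
time_s: 8.95
ee_pos: [639.4, 124.0, 200.1]
ee_rot: [179.9, 0.2, -13.6]
force: [-0.3, 0.1, -1.8]
gripper_width: 11.8
gripper_force: 40.0
```

Emit:
{"fn": "apply_moves", "kwargs": {"increments": [[-1,0,0,0,0,0,0],[-1,0,0,0,0,0,0],[-1,0,0,0,0,0,0],[-1,0,0,0,0,0,0]]}}

```text
time_s: 9.28
ee_pos: [640.5, 124.2, 202.4]
ee_rot: [-180.0, -0.0, -13.6]
force: [0.1, -0.5, -1.1]
gripper_width: 12.0
gripper_force: 40.0
```

Run:
```python
from h import *
w=cams.grab_frame("wrist");s=status.state();print(s["ee_pos"],s["ee_rot"],s["force"])
a=cv2.resize(w["color"][150:350,180:440],(780,600),interpolation=3);cv2.imwrite("pics/w6.png",a[:,:,::-1])
```

```text
[640.45541303 124.17648926 202.3296499 ] [-1.79988978e+02 -3.66914085e-02 -1.35731872e+01] [ 0.03841952 -0.27289902 -1.5694747 ]
```

View pics/w6.png

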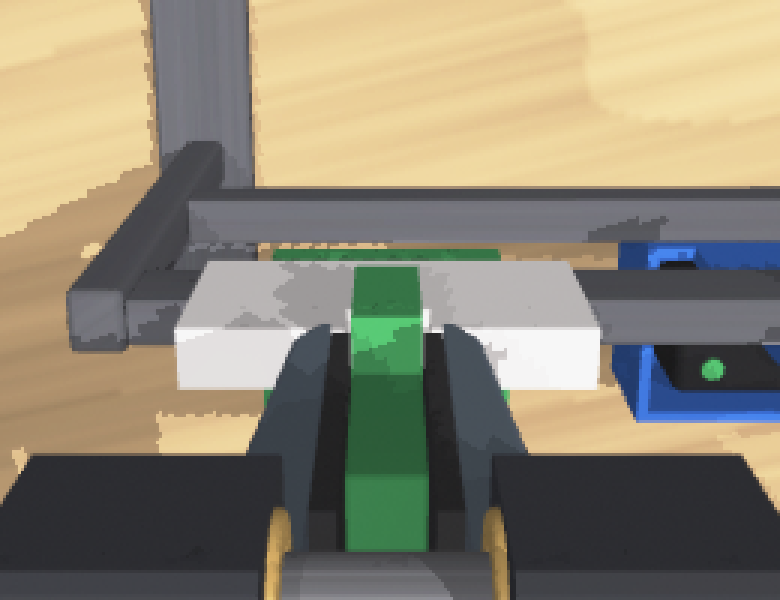

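Emit:
{"fn": "apply_moves", "kwargs": {"increments": [[-1,0,0,-0.004,0,0,0],[-1,0,0,-0.004,0,0,0],[-1,0,0,-0.003,0,0,0],[-1,0,0,-0.002,0,0,0],[-1,0,0,0,0,0,0]]}}

```text
time_s: 9.75
ee_pos: [639.9, 124.0, 188.1]
ee_rot: [180.0, 0.1, -13.6]
force: [1.1, 0.2, -1.8]
gripper_width: 11.9
gripper_force: 40.0
```

Emit:
{"fn": "apply_moves", "kwargs": {"increments": [[-1,0,0,-0.001,0,0,0],[-1,0,0,0,0,0,0],[-1,0,0,0,0,0,0]]}}

```text
time_s: 10.0
ee_pos: [640.4, 124.1, 188.1]
ee_rot: [180.0, -0.0, -13.6]
force: [-0.1, -0.2, -1.7]
gripper_width: 11.8
gripper_force: 40.0
```

Emit:
{"fn": "apply_moves", "kwargs": {"increments": [[-1,0,0,-0.002,0,0,0],[-1,0,0,-0.002,0,0,0],[-1,0,0,0,0,0,0],[-1,0,0,0,0,0,0],[-1,0,0,0,0,0,0]]}}

```text
time_s: 10.42
ee_pos: [640.3, 124.1, 184.0]
ee_rot: [180.0, -0.0, -13.6]
force: [-0.2, -0.2, -0.9]
gripper_width: 11.8
gripper_force: 40.0
```

Emit:
{"fn": "apply_moves", "kwargs": {"increments": [[-1,0,0,-0.001,0,0,0],[-1,0,0,-0.001,0,0,0],[-1,0,0,0,0,0,0],[-1,0,0,0,0,0,0]]}}

```text
time_s: 10.75
ee_pos: [640.5, 124.2, 182.3]
ee_rot: [-180.0, -0.0, -13.6]
force: [1.2, -0.0, -0.5]
gripper_width: 11.6
gripper_force: 40.0
```

Emit:
{"fn": "apply_moves", "kwargs": {"increments": [[-1,0,0,-0.001,0,0,0],[-1,0,0,0,0,0,0],[-1,0,0,0,0,0,0]], "newtons": 20}}

```text
time_s: 11.0
ee_pos: [640.5, 124.1, 181.3]
ee_rot: [-180.0, -0.0, -13.6]
force: [-0.5, -0.8, 2.1]
gripper_width: 11.8
gripper_force: 20.0
```

Run:
```python
from h import *
s=status.state();print(s["ee_pos"],s["ee_rot"],s["force"],s["torque"])
w=cams.grab_frame("wrist");g=w["color"].astype(int)
# clearance of hook in notch: profile across
m=((g.min(2)>150)&(g.max(2)-g.min(2)<25))
cv2.imwrite("pics/w7.png",cv2.resize(w["color"][150:350,180:440],(780,600),interpolation=3)[:,:,::-1])
```

```text
[640.47399132 124.12823006 181.32390964] [-1.79987955e+02 -3.71506362e-02 -1.35781404e+01] [-0.46624785 -0.84462887  2.10300748] [ 0.09293258  0.02514787 -0.01704338]
```

Emit:
{"fn": "apply_moves", "kwargs": {"increments": [[-0.6,0,0,0,0,0,0],[-0.5,0,0,0,0,0,0],[-0.3,0,0,0,0,0,0],[-0.2,0,0,0,0,0,0],[-0.2,0,0,0,0,0,0]], "newtons": 5}}

```text
time_s: 11.47
ee_pos: [640.3, 124.0, 180.9]
ee_rot: [180.0, 0.0, -13.6]
force: [0.4, -0.5, 0.5]
gripper_width: 36.0
gripper_force: 0.4
```

Emit:
{"fn": "apply_moves", "kwargs": {"increments": [[-0.2,0,0,0,0,0,0],[-0.2,0,0,0.005,0,0,0],[-0.2,0,0,0.015,0,0,0],[-0.2,0,0,0.025,0,0,0],[-0.2,0,0,0.03,0,0,0]]}}

```text
time_s: 11.88
ee_pos: [639.2, 124.0, 255.1]
ee_rot: [179.9, 0.2, -13.6]
force: [0.1, -0.3, -0.2]
gripper_width: 36.4
gripper_force: 0.0
```

Emit:
{"fn": "apply_moves", "kwargs": {"increments": [[-0.2,-0.03,0,0.02,0,0,0],[-0.2,-0.03,0,0,0,0,0],[-0.2,-0.02,0,0,0,0,0],[-0.2,0,0,0,0,0,0],[-0.2,0,0,0,0,0,0]]}}

```text
time_s: 12.3
ee_pos: [559.7, 124.2, 276.9]
ee_rot: [-180.0, -0.1, -13.6]
force: [-0.3, 0.4, -0.3]
gripper_width: 36.4
gripper_force: 0.0
```

Run:
```python
from h import *
s=status.state();print(s["time_s"],s["ee_pos"],s["force"],s["gripper_width"])
w=cams.grab_frame("wrist");c=cams.grab_frame("scene")
a=w["color"][60:260,150:450];b=c["color"][190:320,240:410]
a=cv2.resize(a,(600,400)//np.array(1) if 0 else (450,300),interpolation=3);b=cv2.resize(b,(450,300),interpolation=3)
cv2.imwrite("pics/fin.png",np.vstack([a,b])[:,:,::-1])
```

```text
12.3 [559.74499385 124.21684377 276.90760262] [-0.26382872  0.391605   -0.3308372 ] 36.39818468453282
```

View pics/fin.png

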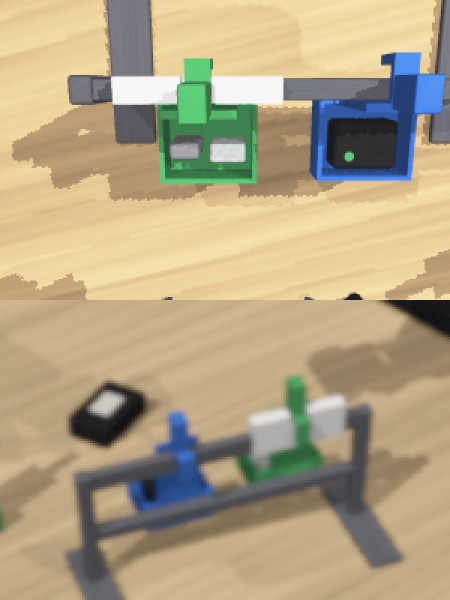

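```bash
python3 -c "
from workcell import env,status
print(status.state()['force']);print(env.job_done())"
```

```text
[ 0.39256899 -0.52267614  0.49091732]
the job is handed in; nothing more can be done
None
```

The right-most green tray now hangs upright in the white saddle's notch, released and with the gripper clear. The hook met resistance at about notch-floor height, and the final picture shows it in the notch with the blue tray still on the rail. The job was handed in at about 12 s; no verdict was returned.

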